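# Fetch the sample basket out of the soak tank with the hook rod

### The arm

A 7-joint arm with a two-finger parallel gripper is mounted at the origin on the work surface. World frame = base frame: x ahead of the robot, y to its left, z up, the work surface at z = 0. Lengths are in m, angles in rad, forces in N, time in s.
With the tool pointing down it reaches from about 0.4 to 0.875 m from the base axis. Payload 19.3 kg.
Tool frame: the origin (TCP) lies midway between the tips of the shut fingers; the grasp point (between the pads) lies 19 mm behind it (bot.pinch_z is the distance from the TCP to the grasp point, in m); z points along the fingers, y is the direction in which the jaws open and shut (so a half turn about z gives the same grasp; the last joint's range is limited). The gripper opens to 85 mm and grips with 20 to 120 N. Pads are 22 mm wide; open, the fingers measure 114 mm over their backs; the gripper's body (76 mm by 85 mm) begins 54 mm behind the grasp point. The pads swing forward as they close: fully open they stand 13 mm farther back than shut.
Start: joints at [1.228, 0.521, -0.036, 1.599, 0.021, 1.021, -0.113], TCP at [0.168, -0.602, 0.231] pointing down, gripper open.
Joint ranges: [-2.91, 2.91], [-0.3, 2.13], [-1.5, 1.42], [0.17, 2.43], [-1.26, 4.41], [0.16, 1.93], [-2.52, 2.52]. Speed limits (rad/s): [1.89, 1.89, 2.39, 2.39, 3.01, 3.01, 3.01].

### API

Orientations are given as [roll, pitch, yaw] about the fixed x, y, z axes, in that order (R = Rz(yaw) Ry(pitch) Rx(roll)).
In Python, from workcell import bot gives the robot as it stands. The module is installed in compiled form; this text tells all that it offers.
- The arm moves only by the tool move_arm, never from a script. Its argument "moves" is text: rows parted by semicolons, each of 4 numbers parted by spaces: the shift along the tool's x, y, z in mm, then the turn about the tool's z in rad. In form: dx dy dz yaw; .... A call has exactly 10 rows; each row is the pose to reach, as a shift and turn from the pose commanded when the call began, along the tool's axes at that moment; what a row does not reach only later rows make up. A row lasts 1/12 s, in which the tool goes at most 41.7 mm and 7.16 degrees, less where a joint would pass 70% of its speed; a pose out of reach is approached as far as the arm can. A call with a gripper value outside its range is refused whole. "grip" is the opening, from 0 (shut) to 1 (fully open), set as the call begins (left out, the last holds). The fingers move at their own pace and stop on an object; "grip_force" is the grip in N (left out, the last holds). Time passes only in rows, so rows that repeat a pose let the fingers close, or fill a call up. It gives the time, the measured TCP pose, the force and the opening at its end, in the units of the state.
- bot.observe(): the state, without advancing time (a new reading comes with each control period).
- bot.grab_frame(name): name is "scene" or "top"; returns a dict with "frame" (480x640x3 uint8, red, green, blue), "z_map" (480x640 float32, m along the optical axis (not along the pixel's ray), 0 where there is no reading), "K" (3x3 intrinsics, pixels), "dist" ([k1, k2, p1, p2, k3] as OpenCV has them; the pictures are not rectified), "eye" and "attitude" of the camera in the world. Camera axes: x right, y up, looking along -z (the intrinsics and any distortion apply to the point x, -y, -z); pixel columns grow to the right and rows downward; lengths in m; the calibration is good to about 2 mm. A picture is of the moment at which its call begins.
- bot.job_done(): hands the job in, once; it reports no verdict.
Trained networks look in a picture, given as the dict that the camera call returned (one of the last four; its "shot" number tells which), for a name from the list of things; names that differ only in an ending like _2 or _b are one class to them, and where a whole thing is asked for, a point or a joint stands for the part that bears it (a point fixed in the world has none). Each returns a list of dicts, best first, with "conf" (0 to 1); they miss things now and then, are a little off and sometimes report something else, mostly with a low value. They report only what shows in the picture. A call takes as long as a camera call. They do not tell look-alikes from the thing itself.
- bot.search_frame(picture, label): "at" ([column, row] in pixels, amid what is visible of it).
- bot.pinpoint(picture, label): "at" ([column, row] in pixels: a listed point, or the origin of a listed thing).
The state is a dict: "clock": time; "qpos": joint angles; "qd": joint speeds; "joint_efforts": joint torques, N m; "position": TCP position; "tool_rot": TCP orientation; "force": force on the tool from outside, world axes, zero at the start; "moment": the same for the moment, N m; "grip_width": finger opening in m.
Only numpy, scipy, OpenCV 4.12 (cv2) and the standard library are available. Lean on these libraries where they do the work, as an engineer would, in place of code of your own. Each camera call takes 0.05 s, during which the arm holds its last target. There are 200 camera calls.

### The job

Take the hook rod from its fork stand and dip its hook fully into the stainless rinse beaker; then use the hook to lift the sample basket by its bail out of the deep soak tank and set it down gently, upright and unhooked, on the floor of the drip tray, never touching the basket with the gripper or letting it drop. Finally hang the rod back in its fork, flange resting on the prongs and shank well into the slot, and let go. Leave the beaker and the other things on the bench standing where they are.

Things in the scene. Friction and masses are not known exactly. Their poses are not given: they have to be found in the camera images.
- rod_handle (a point): Hook rod, loose, 0.09 kg, hanging upright in the stand's fork. This point: centre of its grey handle, a block 20 (x) x 14 (y) x 56 mm tall, gripped from above across the 14 mm. Below it a steel flange 40 x 40 x 6 mm, underside 34 mm below this point, then on the axis a shank 8 mm thick. z up; x is where the hook at the foot points (at the start roughly the stand's -x, away from the post).
- rod_hook (a point): The J-shaped hook at the foot of the rod: a round bar 8 mm thick runs from the shank 26 mm along the rod's x, then turns up 14 mm (centre lines; the tip's rounded top is 18 mm above the bar's centre line). This point is the middle of that bottom bar: 13 mm along the rod's x from the shank axis and 149 mm below the handle centre. Between shank and upturned tip there is a clear gap of 18 mm.
- stand: Fixed white stand with a grey foot plate and, at its top (z 170 mm), a level fork plate 10 mm thick; two prongs 18 mm wide leave a slot 20 mm wide, open towards the stand's -x, running from x = -30 mm to a closed end at x = +14 mm. The post stands behind, x = +40 to +60 mm, and nothing is higher than the fork. Origin: on the table under the slot.
- fork_seat (a point): On the stand, at the height of the fork's upper face: where the rod's axis belongs when the rod hangs in the fork. Stand's axes: the rod leaves and enters along -x / +x.
- tank: Fixed white soak tank, open at the top, outer 118 (its x) x 68 (its y) mm, 135 mm high, walls 4 mm, so inside 110 x 60 mm. On its two end walls (x ends) ledges reach 22 mm inward, top at 34 mm height; the basket hangs on them. Origin: centre of the underside on the table.
- bail_top (a point): Top middle of the basket's carrying bail (centre of the wire): a fixed arch of steel wire 5 mm thick that spans the basket along the basket's y (37 mm wide), peaked in the middle, so that a hook pointing along the basket's x (either way) goes under it. It is 68 mm above the basket's underside, at the start about 57 mm below the tank's rim. Between bail and basket rim 37 mm are free in height. Basket's axes.
- basket_base (a point): Centre of the underside of the small aluminium sample basket, loose, about 0.12 kg, holding four vials that stay in it: body 56 (x) x 40 (y) x 28 mm tall, and at each x end a lug 16 mm long, 24 mm wide, at 24 to 28 mm height; it hangs with the lugs on the tank's ledges, its x along the tank's x, its underside 10 mm above the table.
- tray_floor (a point): Centre of the inner floor (4 mm above the table) of the fixed white drip tray: outer 148 (x) x 128 (y) mm, walls 4 mm thick and 16 mm high.
- beaker_mouth (a point): Centre of the mouth of the stainless rinse beaker, loose, 0.3 kg, outer diameter 90 mm, inner 82 mm, 75 mm high, inner floor 5 mm above the table; the mouth is 75 mm above the table.
- reagent_bottle: Bystander: capped glass bottle, diameter 56, height 110 mm. Origin under its centre.
- dish_stack: Bystander: two stacked flat dishes, diameter 60, height 28 mm. Origin under its centre.
- jar: Bystander: amber jar, diameter 48, height 60 mm. Origin under its centre.
Mind the look-alikes: they are no part of the job. Leave any blue look-alike of the part that bears rod_handle alone. Of the things shaped like the part that bears tray_floor, the white one is meant.

How it is judged:
By the outcome, as a careful person would: the job done as asked, in the order asked, and still so for the second after the job is handed in, with the robot touching nothing.
It also fails if it takes over 72 s, if anything falls off the work surface, if the arm or the gripper's body presses on something with over 40 N, if the wrist force passes 120 N, or if a joint passes its speed limit or range.

## Working session

There is one attempt and no reset: what is moved stays moved. The work goes in short steps, Python scripts to look and compute and a tool call to move; the robot and the scene stay as the last step left them, time stands still between calls to the robot, and variables do not carry over. Pictures are saved under pics/ and viewed, about 8 in all and at most 12, crops included, and the job is handed in when it is done.

Besides the shell and the picture viewer there is one more tool, called after "Call:" as a command line: name --argument value ..., lists and objects as JSON in quotes. move_arm: Moves the arm, as the interface text tells. Its arguments: {"type":"object","properties":{"moves":{"type":"string"},"grip":{"type":"number"},"grip_force":{"type":"number"}},"required":["moves"]}

```bash
mkdir -p pics; cat > h.py <<'E'
import numpy as np, cv2
from scipy.spatial.transform import Rotation as R
from workcell import bot
def rot(a):
    a=np.array(a,float)
    if a.shape==(3,3): return a
    if a.size==4: return R.from_quat(a).as_matrix()
    return R.from_euler('xyz',a).as_matrix()
def ray(p,px):
    u=cv2.undistortPoints(np.array([[px]],float),p['K'],np.array(p['dist'],float))[0,0]
    return rot(p['attitude'])@np.array([u[0],-u[1],-1.])
def at_z(p,px,z):
    d=ray(p,px); e=np.array(p['eye']); return e+d*(z-e[2])/d[2]
def at_depth(p,px):
    c,r=int(round(px[0])),int(round(px[1])); return np.array(p['eye'])+ray(p,px)*p['z_map'][r,c]
def proj(p,X):
    A=rot(p['attitude']); v=(np.atleast_2d(X)-np.array(p['eye']))@A
    v=v*[1,-1,-1]
    return cv2.projectPoints(v,np.zeros(3),np.zeros(3),np.array(p['K'],float),np.array(p['dist'],float))[0][:,0]
def tri(p,a,q,b):
    d1,d2=ray(p,a),ray(q,b); d1/=np.linalg.norm(d1); d2/=np.linalg.norm(d2)
    A=sum(np.eye(3)-np.outer(d,d) for d in(d1,d2)); 
    B=sum((np.eye(3)-np.outer(d,d))@np.array(e) for d,e in((d1,p['eye']),(d2,q['eye'])))
    return np.linalg.solve(A,B)
def save(p,n,crop=None,s=1):
    im=p['frame'][:,:,::-1]
    if crop: x0,y0,x1,y1=crop; im=im[y0:y1,x0:x1]
    cv2.imwrite('pics/'+n+'.png',cv2.resize(im,None,fx=s,fy=s,interpolation=cv2.INTER_CUBIC))
E
python3 - <<'E'
from h import *
np.set_printoptions(precision=4,suppress=True)
s=bot.observe(); print({k:s[k] for k in('clock','position','tool_rot','force','grip_width')},bot.pinch_z)
P=[bot.grab_frame('scene'),bot.grab_frame('top')]
for p,n in zip(P,('scene','top')):
    save(p,n+'0'); print(n,p['eye'],p['attitude'],p['K'])
    for l in 'rod_handle rod_hook stand fork_seat tank bail_top basket_base tray_floor beaker_mouth reagent_bottle dish_stack jar'.split():
        print(l,[(np.round(d['at'],1).tolist(),round(d['conf'],2),at_depth(p,d['at']).round(3).tolist()) for d in bot.pinpoint(p,l)[:3]])
E
```

```text
{'clock': 0.0, 'position': array([ 0.1683, -0.6016,  0.2307]), 'tool_rot': array([-3.1405,  0.0001,  0.2728]), 'force': array([ 0.2921, -0.8575,  0.9001]), 'grip_width': 0.08560206987917716} 0.0187
scene [ 1.2204 -0.0908  0.8918] [ 0.7835 -0.0191  1.5127] [[454.634    0.     317.9283]
 [  0.     454.634  246.0283]
 [  0.       0.       1.    ]]
rod_handle [([171.8, 236.0], 0.91, [0.5, -0.349, 0.21]), ([100.6, 374.2], 0.87, [0.718, -0.492, 0.03]), ([368.8, 297.8], 0.59, [0.582, 0.078, 0.078])]
rod_hook [([170.4, 342.5], 0.85, [0.632, -0.372, 0.005]), ([184.7, 277.1], 0.74, [0.49, -0.351, 0.064])]
stand [([188.2, 292.9], 0.57, [0.492, -0.352, 0.008])]
fork_seat []
tank [([368.8, 299.0], 0.73, [0.58, 0.079, 0.07])]
bail_top [([376.4, 276.9], 0.46, [0.481, 0.115, 0.033])]
basket_base [([375.5, 279.5], 0.16, [0.527, 0.102, 0.076])]
tray_floor [([238.0, 223.8], 0.86, [0.236, -0.248, 0.001]), ([284.7, 302.5], 0.83, [0.526, -0.115, -0.0])]
beaker_mouth [([169.9, 238.2], 0.4, [0.501, -0.354, 0.204])]
reagent_bottle [([451.2, 338.3], 0.77, [0.672, 0.252, 0.04]), ([367.3, 299.3], 0.66, [0.582, 
[... 790 characters left out ...]
[([448.9, 233.9], 0.84, [0.483, -0.345, 0.191])]
tank [([248.9, 228.3], 0.69, [0.516, 0.098, 0.04])]
bail_top [([248.1, 223.1], 0.95, [0.524, 0.096, 0.078]), ([249.9, 227.2], 0.57, [0.521, 0.098, 0.017])]
basket_base [([247.4, 224.0], 0.59, [0.529, 0.104, 0.014])]
tray_floor [([394.8, 336.7], 0.71, [0.252, -0.249, 0.009]), ([340.5, 218.2], 0.6, [0.542, -0.123, 0.004]), ([449.5, 230.0], 0.3, [0.491, -0.345, 0.198])]
beaker_mouth [([137.4, 231.0], 0.68, [0.516, 0.377, 0.008])]
reagent_bottle [([187.2, 176.7], 0.87, [0.64, 0.244, 0.057]), ([248.3, 229.1], 0.66, [0.514, 0.1, 0.037]), ([451.0, 229.5], 0.43, [0.491, -0.346, 0.204])]
dish_stack [([290.0, 266.5], 0.82, [0.424, 0.002, 0.023])]
jar []
```

View pics/scene0.png

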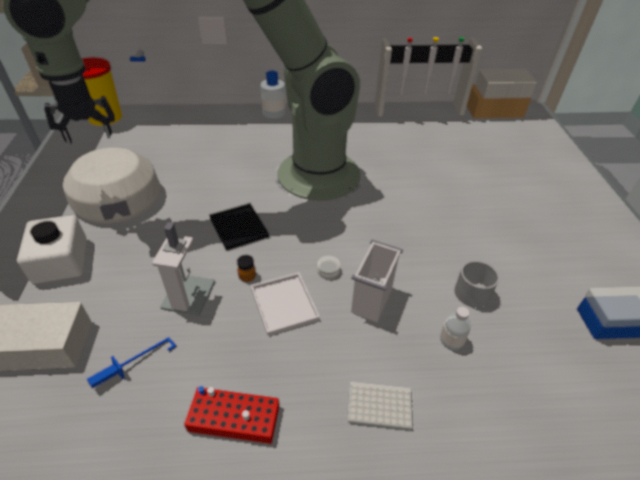

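View pics/top0.png

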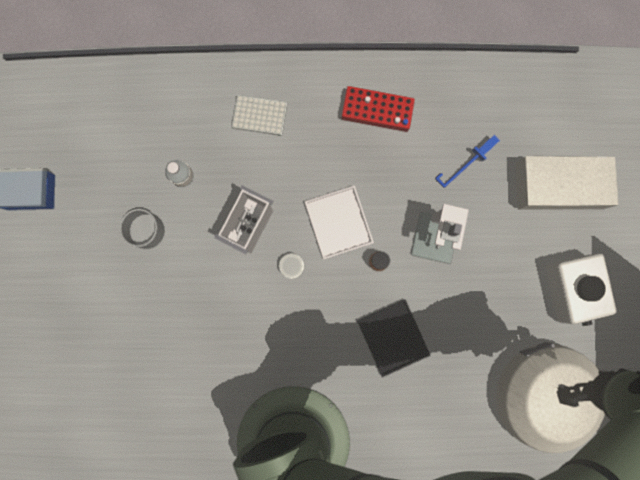

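```bash
python3 - <<'E'
from h import *
np.set_printoptions(precision=4,suppress=True)
s=bot.grab_frame('scene');t=bot.grab_frame('top')
def c(p,x,y,w=78,h=58): return cv2.resize(p['frame'][y-h//2:y+h//2,x-w//2:x+w//2,::-1],(400,300),interpolation=cv2.INTER_CUBIC)
cv2.imwrite('pics/crops.png',np.vstack([np.hstack([c(t,440,232),c(t,242,220)]),np.hstack([c(s,180,268,130,98),c(s,375,280,130,98)])]))
def cloud(p,x0,y0,x1,y1):
    g=np.array([(x,y) for y in range(y0,y1) for x in range(x0,x1) if p['z_map'][y,x]>0],float)
    u=cv2.undistortPoints(g[:,None],p['K'],np.array(p['dist'],float))[:,0]
    z=p['z_map'][g[:,1].astype(int),g[:,0].astype(int)]
    return np.array(p['eye'])+(np.c_[u[:,0],-u[:,1],-np.ones(len(u))]*z[:,None])@rot(p['attitude']).T
def rect(q): 
    r=cv2.minAreaRect(q[:,:2].astype(np.float32)*1000); return np.round(r[0],1),np.round(r[1],1),round(r[2],1),len(q)
def zr(q,a,b): return q[(q[:,2]>a)&(q[:,2]<b)]
st=cloud(t,395,190,480,275); print('table z',np.median(cloud(t,300,100,330,140)[:,2]))
print('fork',rect(zr(st,.155,.177)),np.median(zr(st,.155,.177)[:,2])); print('handle',rect(zr(st,.19,.3)),zr(st,.19,.3)[:,2].max()); print('foot',rect(zr(st,.004,.03)))
k=cloud(t,200,175,280,260); print('tank rim',rect(zr(k,.12,.15)),np.median(zr(k,.12,.15)[:,2]))
print('bail', rect(zr(k,.06,.09)), zr(k,.06,.09))
y=cloud(t,295,178,380,265); print('tray',rect(zr(y,.008,.03)))
b=cloud(t,115,200,165,255); print('beaker',rect(zr(b,.06,.09)))
for n,(q,lo,hi) in dict(bottle=(cloud(t,160,155,198,192),.03,.13),dish=(cloud(t,275,250,308,282),.015,.04),jar=(cloud(t,362,246,396,275),.03,.08)).items(): print(n,rect(zr(q,lo,hi)))
np.savez('st.npz',st=st,k=k)
E
```

```text
table z 0.001191155003279043
fork (array([ 501. , -355.8]), array([59.1, 91.4]), 76.8, 775) 0.17178394769866934
handle (array([ 489.6, -353.3]), array([15.7, 21. ]), 76.3, 130) 0.23861262120462157
foot (array([ 506.4, -361. ]), array([212. , 209.1]), 89.1, 2288)
tank rim (array([526. , 101.2]), array([ 81.7, 134.1]), 62.3, 680) 0.13530685772076956
bail (array([524.8,  99.2]), array([ 66.4, 118. ]), 62.7, 246) [[0.5867 0.1024 0.0851]
 [0.5888 0.1015 0.0721]
 [0.5868 0.0978 0.0843]
 [0.5841 0.1045 0.0869]
 [0.5857 0.1033 0.0767]
 [0.5874 0.1021 0.0664]
 [0.5874 0.0998 0.0657]
 [0.587  0.0972 0.0683]
 [0.5846 0.0933 0.0829]
 [0.5827 0.1052 0.0808]
 [0.5841 0.1039 0.072 ]
 [0.5854 0.0954 0.0631]
 [0.5833 0.0917 0.0764]
 [0.5815 0.0882 0.0873]
 [0.5795 0.1069 0.0865]
 [0.5812 0.1058 0.0759]
 [0.5826 0.1044 0.0669]
 [0.5827 0.0905 0.0648]
 [0.5813 0.0873 0.0735]
 [0.5796 0.0839 0.0838]
 [0.5782 0.1077 0.0799]
 [0.5791 0.106  0.0739]
 [0.5805 0.0859 0.0635]
 [0.5783 0.0823 0.0769]
 [0.5774 0.0794 0.0828]
 [0.5749 0.1092 0.0866]
 [0.5771 0.1085 0.0722]
 [0.5786 0.1073 0.0619]
 [0.5777 0.081 
[... 4832 characters left out ...]

 [0.4791 0.0861 0.0892]
 [0.4808 0.0858 0.068 ]
 [0.4779 0.0875 0.0747]
 [0.4751 0.0891 0.0819]
 [0.4761 0.0881 0.0681]
 [0.4732 0.0897 0.0757]
 [0.4703 0.0912 0.084 ]
 [0.4716 0.0907 0.0664]
 [0.4689 0.0925 0.0712]
 [0.4657 0.0936 0.0835]
 [0.4672 0.0934 0.0628]
 [0.4643 0.0949 0.0709]
 [0.4615 0.0965 0.0783]
 [0.4622 0.0953 0.0674]
 [0.4599 0.0975 0.0683]
 [0.4575 0.0975 0.0683]]
tray (array([ 532.5, -114.5]), array([195.2, 219.1]), 85.9, 1022)
beaker (array([517.6, 355.9]), array([89.5, 87.7]), 88.7, 306)
bottle (array([652.1, 265.9]), array([57.3, 55.3]), 21.2, 534)
dish (array([425.5,  -1. ]), array([57.7, 57.7]), 89.2, 492)
jar (array([ 435.1, -211.4]), array([41.2, 43.8]), 32.6, 288)
```

View pics/crops.png

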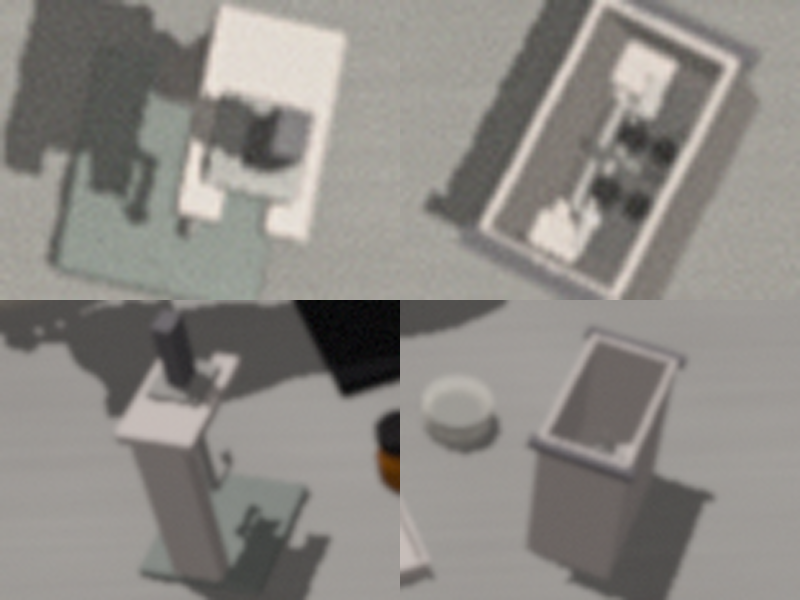

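```bash
python3 - <<'E'
from h import *
np.set_printoptions(precision=4,suppress=True)
s=bot.grab_frame('scene');t=bot.grab_frame('top')
print('handle tri',tri(s,[171.8,236],t,[451.8,230.2]))
a=[at_z(t,c,.016) for c in((303,204),(354,185),(373,239),(324,258))]; print('tray',np.mean(a,0),a)
a=[at_z(s,c,.016) for c in((251,289),(301,273),(321,320),(268,333))]; print('tray s',np.mean(a,0))
print('seat',[ (d['at'],at_z(t,d['at'],.17)) for d in bot.pinpoint(t,'fork_seat')[:1]])
for l,z in (('bail_top',.078),('basket_base',.01)): print(l,[ (d['at'],at_z(t,d['at'],z)) for d in bot.pinpoint(t,l)[:1]])
k=np.load('st.npz')['k']; c=np.array([.5262,.1]); th=np.deg2rad(152.3)
U=np.array([[np.cos(th),np.sin(th)],[-np.sin(th),np.cos(th)]])
q=np.c_[(k[:,:2]-c)@U.T,k[:,2]]; m=(abs(q[:,0])<30)&(abs(q[:,1])<.02)&(abs(q[:,0])<.03)
# height grid 4mm: rows hook-axis u, cols v
H=np.full((17,11),0)
for u,v,z in q[m]:
    i,j=int(round(u/.004))+8,int(round(v/.004))+5
    if 0<=i<17 and 0<=j<11:H[i,j]=max(H[i,j],z*1000)
print(H)
st=np.load('st.npz')['st']; h=st[(st[:,2]>.225)]; print('handletop',h.mean(0),len(h))
h=st[(st[:,2]>.166)&(st[:,2]<.1735)]; r=cv2.minAreaRect(h[:,:2].astype(np.float32)*1000); print(r)
E
```

```text
handle tri [ 0.4902 -0.3509  0.2001]
tray [ 0.5329 -0.1172  0.016 ] [array([ 0.5765, -0.0313,  0.016 ]), array([ 0.622 , -0.1565,  0.016 ]), array([ 0.4889, -0.2002,  0.016 ]), array([ 0.4443, -0.0806,  0.016 ])]
tray s [ 0.5396 -0.1134  0.016 ]
seat [([449.9, 233.0], array([ 0.4869, -0.352 ,  0.17  ]))]
bail_top [([246.8, 222.2], array([0.5263, 0.0991, 0.078 ]))]
basket_base [([246.4, 223.4], array([0.5313, 0.1074, 0.01  ]))]
[[ 0  0  0  0  0  0  0  0  0  0  0]
 [ 0 40 43 38 37 43 39 40 37 37  0]
 [41 34 43 39 40 26 39 37 39  0  0]
 [38 33 35 34 37  0 37 36 35  0  0]
 [37 42 38 32 43  0 39 40 40 23  0]
 [35 37 41 35 40  9 40 38 40 29  0]
 [44 38 35 37 42 21 32 33 38  0  0]
 [40 36  0 69  0 79 80 72 67 67  0]
 [68 68 73 76 78 81 78 75 70 71 70]
 [41 38 14 15 20 14 15 18 14  0  0]
 [ 0 43  0 42 38 12 34 41 37  0  0]
 [41 39 37 40 42 26 41 40 39 38  0]
 [39 35 41 44 39 33 35 40 42 33  0]
 [ 0 41 36 35 28 17 12 38 22  0  0]
 [37 38 40 36 37  0 40 39 42 36  0]
 [34 40 40 38 39 41 43 36 39 38  0]
 [ 0  0  0  0  0  0  0  0  0  0  0]]
handletop [ 0.4895 -0.3528  0.2329] 80
((501.02886962890625, -355.73516845703125), (59.0186767578125, 91.5101547241211), 76.99247741699219)
```

Call:
move_arm --moves "30 0 0 0; 60 0 0 0; 90 0 -5 0; 120 0 -15 0; 150 0 -25 0; 180 0 -35 0; 210 0 -45 0; 240 0 -55 0; 240 0 -65 0; 240 0 -69 0" --grip 1

```text
clock: 2.48
position: [0.4014, -0.5365, 0.3013]
tool_rot: [3.141, -0.001, 0.276]
force: [-1.3, -0.3, -0.4]
grip_width: 0.0853
```

Call:
move_arm --moves "15 -16 0 -0.12; 30 -32 0 -0.24; 45 -48 0 -0.36; 60 -64 0 -0.48; 75 -82 0 -0.6; 90 -100 0 -0.72; 105 -118 0 -0.84; 120 -136 0 -0.96; 130 -148 0 -1.08; 135 -153.5 0 -1.2"

```text
clock: 3.32
position: [0.4883, -0.3515, 0.3003]
tool_rot: [3.142, -0.0, 1.48]
force: [-0.1, 0.3, -0.7]
grip_width: 0.0855
```

Call:
move_arm --moves "0 0 0 -0.12; 0 0 0 -0.24; 0 0 0 -0.36; 0 0 0 -0.48; 0 0 0 -0.6; 0 0 0 -0.72; 0 0 0 -0.84; 0 0 0 -0.96; 0 0 0 -1.08; 0 0 0 -1.2"

```text
clock: 4.15
position: [0.4871, -0.354, 0.3]
tool_rot: [-3.141, -0.0, 2.677]
force: [-1.0, -0.1, -0.9]
grip_width: 0.0854
```

Call:
move_arm --moves "0 0 0 -0.12; 0 0 0 -0.24; 0 0 0 -0.24; 0 0 0 -0.24; 0 0 0 -0.24; 0 0 0 -0.24; 0 0 0 -0.24; 0 0 0 -0.24; 0 0 0 -0.24; 0 0 0 -0.24"

```text
clock: 4.98
position: [0.4882, -0.353, 0.3003]
tool_rot: [3.142, -0.0, 2.912]
force: [0.3, -0.8, -0.1]
grip_width: 0.0854
```

```bash
cat >> h.py <<'E'
def go(x,y,z,yaw_deg=None):
    s=bot.observe(); A=rot(s['tool_rot']); d=A.T@(np.array([x,y,z])-s['position'])*1000
    w=0 if yaw_deg is None else -(np.deg2rad(yaw_deg)-s['tool_rot'][2])
    w=(w+np.pi)%(2*np.pi)-np.pi
    print('pos',s['position'].round(4),'rpy',np.round(s['tool_rot'],4),'q7',round(s['qpos'][6],2),'F',np.round(s['force'],1),'t',s['clock'],'-> go',d.round(1),round(w,3))
E
python3 -c "
from h import *
go(.4895,-.3525,.187,167)"
```

```text
pos [ 0.4882 -0.353   0.3003] rpy [ 3.1416 -0.      2.9124] q7 1.59 F [ 0.3 -0.8 -0.1] t 4.9833 -> go [ -1.2   0.7 113.3] -0.002
```

Call:
move_arm --moves "-1 0.5 20 0; -1 0.5 45 0; -1 0.5 70 0; -1 0.5 90 0; -1 0.5 105 0; -1 0.5 111 0; -1 0.5 112 0; -1 0.5 112 0; -1 0.5 112 0; -1 0.5 112 0"

```text
clock: 5.82
position: [0.4897, -0.353, 0.1893]
tool_rot: [-3.141, 0.001, 2.913]
force: [-0.3, -0.9, -0.1]
grip_width: 0.0858
```

Call:
move_arm --moves "0 0 0 0; 0 0 0 0; 0 0 0 0; 0 0 0 0; 0 0 0 0; 0 0 0 0; 0 0 0 0; 0 0 0 0; 0 0 0 0; 0 0 0 0" --grip 0 --grip_force 80

```text
clock: 6.65
position: [0.4893, -0.3528, 0.1884]
tool_rot: [-3.142, 0.0, 2.913]
force: [-1.5, -0.2, 4.3]
grip_width: 0.0134
```

```bash
python3 -c "
from h import *
go(.4895,-.3525,.187,167); print(bot.observe()['grip_width'])
s=bot.grab_frame('scene');t=bot.grab_frame('top')
c=lambda p,x,y,w=130,h=98: cv2.resize(p['frame'][y-h//2:y+h//2,x-w//2:x+w//2,::-1],(400,300),interpolation=cv2.INTER_CUBIC)
cv2.imwrite('pics/grasp.png',np.hstack([c(s,180,262),c(t,445,230)]))"
```

```text
pos [ 0.4893 -0.3528  0.1884] rpy [-3.1415e+00  2.0000e-04  2.9127e+00] q7 1.51 F [-1.5 -0.2  4.3] t 6.65 -> go [-0.1  0.4  1.4] -0.002
0.01337717857368948
```

View pics/grasp.png

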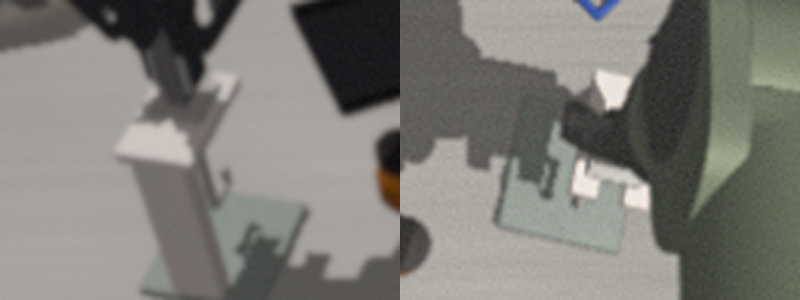

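Call:
move_arm --moves "0 0 -3 0; 0 0 -8 0; 0 0 -12 0; 0 0 -12 0; 15 0 -12 0; 35 0 -12 0; 55 0 -15 0; 75 0 -30 0; 90 0 -50 0; 95 0 -75 0"

```text
clock: 7.58
position: [0.3942, -0.3307, 0.2632]
tool_rot: [3.141, -0.003, 2.912]
force: [0.3, -1.5, -0.1]
grip_width: 0.0129
```

Call:
move_arm --moves "0 0 -20 0; 0 0 -35 0; 0 0 -45 0; 0 0 -50 0; 0 0 -50 0; 0 0 -50 0; 0 0 -50 0; 0 0 -50 0; 0 0 -50 0; 0 0 -50 0"

```text
clock: 8.42
position: [0.3967, -0.3311, 0.3129]
tool_rot: [3.141, -0.0, 2.913]
force: [0.7, -0.0, -1.6]
grip_width: 0.0129
```

```bash
python3 -c "
from h import *
go(.5,.34,.32,140)
s=bot.grab_frame('scene');t=bot.grab_frame('top')
for l in('rod_handle','rod_hook'):
  for p in(s,t): print(l,[(np.round(d['at'],1).tolist(),round(d['conf'],2)) for d in bot.pinpoint(p,l)[:3]])
o=bot.observe();A=rot(o['tool_rot']);P=o['position']
hk=P+A@[.013,0,.1334]; sh=P+A@[0,0,.1334]; print('pred',hk,proj(s,hk),proj(t,hk),proj(s,sh))
x,y=map(int,proj(s,hk)[0]); y-=30
save(s,'carry',(x-60,y-60,x+60,y+60),5)"
```

```text
pos [ 0.3967 -0.3311  0.3129] rpy [ 3.1412e+00 -5.0000e-04  2.9129e+00] q7 1.69 F [ 0.7 -0.  -1.6] t 8.4167 -> go [ 51.5 677.1  -6.8] 0.469
rod_handle [([102.6, 375.2], 0.68), ([177.8, 162.9], 0.66)]
rod_handle [([490.6, 144.0], 0.68), ([458.5, 272.9], 0.42)]
rod_hook [([191.9, 210.2], 0.94), ([171.3, 344.2], 0.8)]
rod_hook [([440.3, 179.4], 0.8), ([442.9, 282.3], 0.52)]
pred [ 0.38401967 -0.32826795  0.17985465] [[191.68509484 210.93244327]] [[441.52428596 280.38304006]] [[189.67187533 214.4833897 ]]
```

View pics/carry.png

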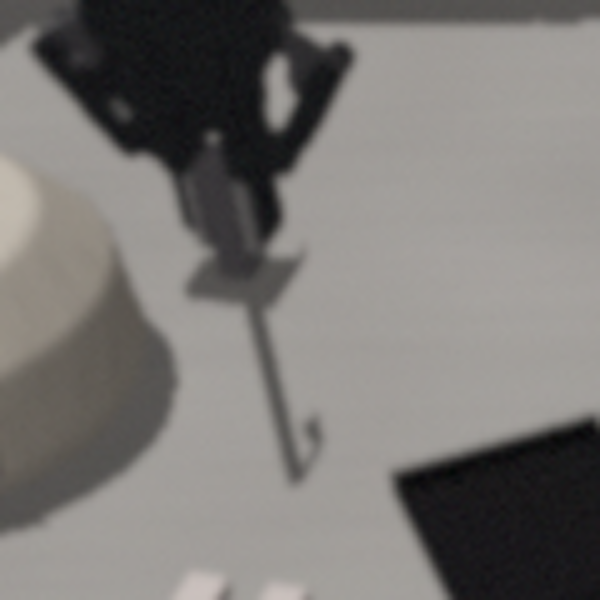

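```bash
python3 -c "
from h import *
go(.529,.35,.313,152.3)"
```

```text
pos [ 0.3967 -0.3312  0.3133] rpy [ 3.1416e+00 -1.0000e-04  2.9128e+00] q7 1.69 F [-0.5 -0.1 -0.3] t 8.7167 -> go [2.560e+01 6.935e+02 3.000e-01] 0.255
```

Call:
move_arm --moves "2 15 0 0; 4 40 0 0; 6 70 0 0; 8 105 0 0; 9 140 0 0; 10 175 0 0; 11 210 0 0; 12 245 0 0; 13 280 0 0; 14 315 0 0"

```text
clock: 9.55
position: [0.4543, -0.0192, 0.3135]
tool_rot: [-3.141, 0.001, 2.913]
force: [1.0, -0.4, -1.1]
grip_width: 0.0134
```

Call:
move_arm --moves "1 35 0 0; 2 70 0 0; 3 105 0 0; 4 140 0 0; 5 175 0 0; 6 210 0 0; 7 245 0 0; 8 275 0 0; 9 300 0 0; 10 320 0 0"

```text
clock: 10.38
position: [0.5167, 0.2953, 0.3132]
tool_rot: [3.141, -0.001, 2.914]
force: [-0.0, -0.3, -0.5]
grip_width: 0.0132
```

Call:
move_arm --moves "1 15 0 0.08; 2 30 0 0.16; 2 42 0 0.22; 2 50 0 0.255; 2 55 0 0.255; 2 58 0 0.255; 2 58 0 0.255; 2 58 0 0.255; 2 58 0 0.255; 2 58 0 0.255"

```text
clock: 11.22
position: [0.5288, 0.349, 0.3134]
tool_rot: [-3.142, 0.0, 2.657]
force: [-0.3, -0.7, -1.1]
grip_width: 0.013
```

```bash
python3 -c "
from h import *
go(.529,.35,.158,152.3)
s=bot.grab_frame('scene');t=bot.grab_frame('top')
for p in(s,t):
  print([(np.round(d['at'],1).tolist(),round(d['conf'],2)) for d in bot.pinpoint(p,'rod_hook')[:3]],[(np.round(d['at'],1).tolist(),round(d['conf'],2),at_z(p,d['at'],.075)) for d in bot.pinpoint(p,'beaker_mouth')[:2]])
o=bot.observe();A=rot(o['tool_rot']);P=o['position']
hk=P+A@[.013,0,.1334]; print('pred',hk,proj(s,hk),proj(t,hk),'bk',proj(s,[.5176,.3559,.075]))"
```

```text
pos [0.5288 0.349  0.3134] rpy [-3.1415e+00  2.0000e-04  2.6575e+00] q7 0.07 F [-0.3 -0.7 -1.1] t 11.2167 -> go [  0.3   1.  155.4] -0.001
[([493.9, 243.2], 0.7), ([173.6, 344.5], 0.56)] [([478.0, 271.1], 0.62, array([0.5093371 , 0.35405134, 0.075     ])), ([327.4, 272.1], 0.5, array([ 0.49783672, -0.01033325,  0.075     ]))]
[([440.1, 177.5], 0.81), ([379.9, 259.2], 0.55)] []
pred [0.51713462 0.35555434 0.17991599] [[492.32506887 242.49512484]] [[124.23718779 222.6045017 ]] bk [[479.81499401 273.64355786]]
```

Rod is upright and over the mouth. Dip.

Call:
move_arm --moves "0 0 15 0; 0 0 40 0; 0 0 70 0; 0 0 100 0; 0 0 125 0; 0 0 142 0; 0 0 152 0; 0 0 155 0; 0 0 155 0; 0 0 155 0"

```text
clock: 12.35
position: [0.5289, 0.35, 0.1594]
tool_rot: [3.14, 0.0, 2.658]
force: [-0.1, 0.6, -0.8]
grip_width: 0.0133
```

Call:
move_arm --moves "0 0 0 0; 0 0 0 0; 0 0 0 0; 0 0 -15 0; 0 0 -40 0; 0 0 -70 0; 0 0 -105 0; 0 0 -135 0; 0 0 -155 0; 0 0 -165 0"

```text
clock: 13.18
position: [0.5289, 0.3502, 0.3266]
tool_rot: [3.138, 0.002, 2.658]
force: [-0.4, -0.3, -1.1]
grip_width: 0.0132
```

```bash
python3 -c "
from h import *
import numpy as np
# hook dir; shank axis 40mm behind bail
u=np.array([np.cos(np.deg2rad(152.3)),np.sin(np.deg2rad(152.3))]); b=np.array([.5263,.0993])
t=b-u*.037; print(t,b-u*.013)
go(t[0],t[1],.315,152.3)"
```

```text
[0.55905956 0.08210084] [0.53781012 0.09325705]
pos [0.5289 0.3502 0.3266] rpy [3.1383e+00 1.8000e-03 2.6577e+00] q7 0.08 F [-0.4 -0.3 -1.1] t 13.1833 -> go [-151.4 -223.4   11.1] -0.0
```

Call:
move_arm --moves "-7 -10 5 0; -22 -32 10 0; -44 -64 11 0; -66 -96 11 0; -88 -128 11 0; -110 -160 11 0; -130 -190 11 0; -145 -212 11 0; -152 -221 11 0; -154 -223.5 11 0"

```text
clock: 14.02
position: [0.5609, 0.0768, 0.311]
tool_rot: [-3.14, -0.001, 2.654]
force: [0.2, 0.2, -1.2]
grip_width: 0.0132
```

Call:
move_arm --moves "0 0 0 0; 0 0 0 0; 0 0 0 0; 0 0 10 0; 0 0 20 0; 0 0 30 0; 0 0 30 0; 0 0 30 0; 0 0 30 0; 0 0 30 0"

```text
clock: 14.85
position: [0.5611, 0.0802, 0.2826]
tool_rot: [3.141, 0.0, 2.658]
force: [0.9, 0.0, -0.6]
grip_width: 0.0129
```

```bash
python3 -c "
from h import *
go(.5617,.0807,.1844,152.3)
s=bot.grab_frame('scene');t=bot.grab_frame('top')
for p in(s,t):
  print([(np.round(d['at'],1).tolist(),round(d['conf'],2)) for d in bot.pinpoint(p,'rod_hook')[:3]],[(np.round(d['at'],1).tolist(),round(d['conf'],2)) for d in bot.pinpoint(p,'bail_top')[:3]])
o=bot.observe();A=rot(o['tool_rot']);P=o['position']
hk=P+A@[.013,0,.1334]; print('pred',hk,proj(s,hk),proj(t,hk),'bail',proj(s,[.5263,.0993,.078]))
c=lambda p,x,y,w=130,h=130: cv2.resize(p['frame'][y-h//2:y+h//2,x-w//2:x+w//2,::-1],(400,400),interpolation=cv2.INTER_CUBIC)
cv2.imwrite('pics/overtank.png',np.hstack([c(s,375,250),c(t,240,230)]))"
```

```text
pos [0.5611 0.0802 0.2826] rpy [3.1412e+00 4.0000e-04 2.6578e+00] q7 0.5 F [ 0.9  0.  -0.6] t 14.85 -> go [-0.2  0.6 98.2] -0.0
[([371.3, 264.0], 0.8), ([171.4, 345.8], 0.61)] [([378.1, 278.8], 0.5)]
[([438.8, 179.5], 0.56)] []
pred [0.54955265 0.08613831 0.14908235] [[373.64011358 265.99935824]] [[249.18339468 207.94034255]] bail [[374.56365317 278.84942944]]
```

View pics/overtank.png

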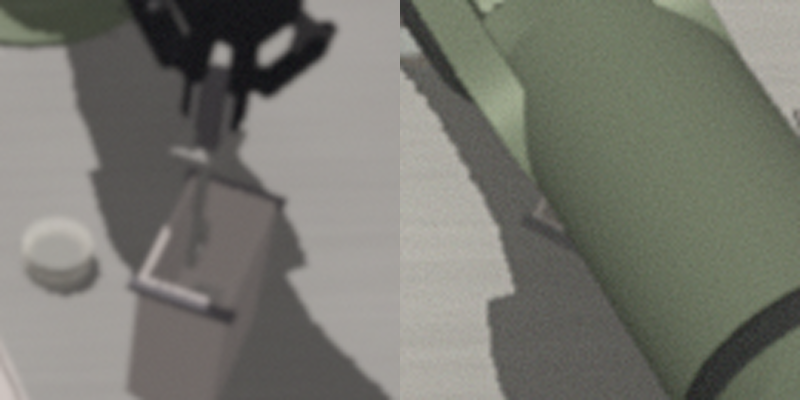

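Call:
move_arm --moves "0 0.5 15 0; 0 0.5 30 0; 0 0.5 45 0; 0 0.5 60 0; 0 0.5 72 0; 0 0.5 83 0; 0 0.5 91 0; 0 0.5 96 0; 0 0.5 98 0; 0 0.5 98 0"

```text
clock: 15.98
position: [0.5612, 0.0806, 0.1842]
tool_rot: [-3.142, -0.0, 2.658]
force: [-0.2, -0.2, -0.1]
grip_width: 0.0133
```

Call:
move_arm --moves "0 0 0 0; 3 0 0 0; 6 0 0 0; 10 0 0 0; 14 0 0 0; 18 0 0 0; 22 0 0 0; 25 0 0 0; 27 0 0 0; 27 0 0 0"

```text
clock: 16.82
position: [0.537, 0.0933, 0.1844]
tool_rot: [-3.142, 0.0, 2.658]
force: [-0.0, -0.4, -0.6]
grip_width: 0.0131
```

```bash
python3 -c "
from h import *
go(.5378,.0933,.1844,152.3)
s=bot.grab_frame('scene')
save(s,'intank',(315,200,435,320),5)"
```

```text
pos [0.537  0.0933 0.1844] rpy [-3.1416e+00  1.0000e-04  2.6582e+00] q7 0.38 F [-0.  -0.4 -0.6] t 16.8167 -> go [-0.7  0.3 -0. ] 0.0
```

View pics/intank.png

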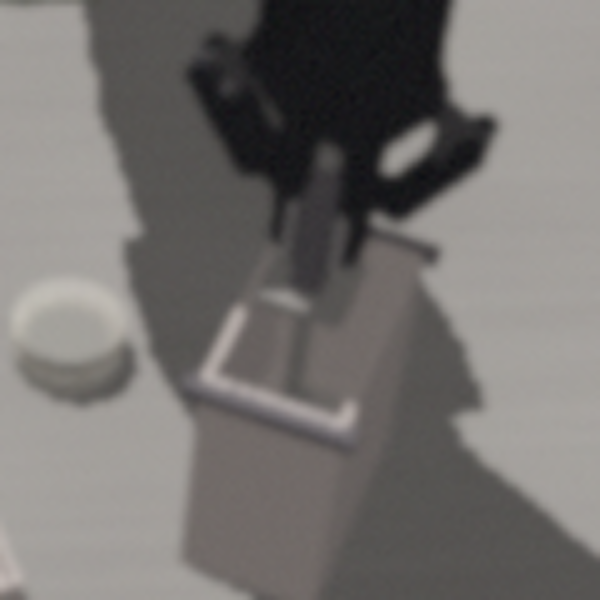

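Call:
move_arm --moves "0 0 -5 0; 0 0 -10 0; 0 0 -14 0; 0 0 -18 0; 0 0 -21 0; 0 0 -24 0; 0 0 -28 0; 0 0 -34 0; 0 0 -40 0; 0 0 -45 0"

```text
clock: 17.7
position: [0.5374, 0.0932, 0.2301]
tool_rot: [3.141, 0.0, 2.658]
force: [-0.3, -0.1, -1.7]
grip_width: 0.0128
```

Call:
move_arm --moves "0 0 -8 0; 0 0 -18 0; 0 0 -30 0; 0 0 -43 0; 0 0 -56 0; 0 0 -69 0; 0 0 -82 0; 0 0 -95 0; 0 0 -105 0; 0 0 -110 0"

```text
clock: 18.53
position: [0.5375, 0.0934, 0.3412]
tool_rot: [3.141, 0.001, 2.658]
force: [-0.5, 0.1, -1.8]
grip_width: 0.0132
```

```bash
python3 -c "
from h import *
import numpy as np
F=[]
for i in range(3): s=bot.grab_frame('scene'); F.append(bot.observe()['force'])
print(np.mean(F,0))
u=np.array([np.cos(np.deg2rad(152.3)),np.sin(np.deg2rad(152.3))])
t=np.array([.536,-.1155])-u*.013; go(t[0],t[1],.34,152.3); print(t)
print([(l,d['at'],d['conf']) for l in('bail_top','basket_base','rod_hook') for d in bot.pinpoint(s,l)[:2]])
save(s,'lifted',(310,140,450,280),5)"
```

```text
[ 0.1755252   0.46457484 -1.77517034]
pos [0.5373 0.0931 0.3394] rpy [3.1416e+00 2.0000e-04 2.6577e+00] q7 0.52 F [ 0.1  0.  -2.5] t 18.6833 -> go [-108.9 -185.2   -0.6] -0.0
[ 0.54751012 -0.12154295]
[('bail_top', [382.8, 235.1], 0.6), ('basket_base', [377.5, 260.1], 0.9), ('rod_hook', [378.9, 242.5], 0.87), ('rod_hook', [171.3, 345.1], 0.55)]
```

View pics/lifted.png

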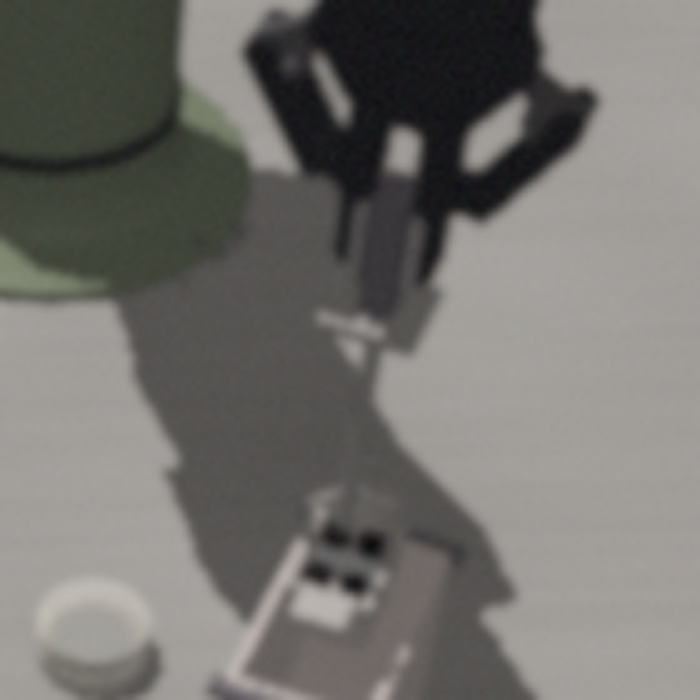

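Call:
move_arm --moves "0 0 -4 0; 0 0 -11 0; 0 0 -18 0; -1 -2 -23 0; -4 -7 -25 0; -9 -15 -25 0; -15 -25 -25 0; -22 -37 -25 0; -29.5 -50 -25 0; -37 -63 -25 0"

```text
clock: 19.67
position: [0.5406, 0.0181, 0.3639]
tool_rot: [-3.141, -0.0, 2.657]
force: [-0.5, -0.9, -2.6]
grip_width: 0.0129
```

Call:
move_arm --moves "-7.5 -13 0 0; -15 -26 0 0; -22.5 -39 0 0; -30 -52 0 0; -37.5 -64 0 0; -45 -76 0 0; -52 -88 0 0; -58 -98 0 0; -63 -107 0 0; -67 -114 0 0"

```text
clock: 20.5
position: [0.5468, -0.1136, 0.3641]
tool_rot: [-3.141, -0.0, 2.657]
force: [-0.0, -0.0, -2.5]
grip_width: 0.0128
```

Call:
move_arm --moves "-2.5 -4 0 0; -4 -7 0 0; -5 -8 0 0; -5 -8 0 0; -5 -8 0 0; -5 -8 0 0; -5 -8 0 0; -5 -8 0 0; -5 -8 0 0; -5 -8 0 0"

```text
clock: 21.33
position: [0.5477, -0.1213, 0.3643]
tool_rot: [3.142, 0.0, 2.658]
force: [-0.8, -0.1, -2.3]
grip_width: 0.0131
```

```bash
python3 -c "
from h import *
import numpy as np
s=bot.grab_frame('scene'); t=bot.grab_frame('top')
go(.5475,-.1215,.2,152.3)
for p in (s,t): print([(l,np.round(d['at'],1),round(d['conf'],2)) for l in('bail_top','basket_base','tray_floor') for d in bot.pinpoint(p,l)[:1]])
save(s,'overtray',(220,180,360,340),4)"
```

```text
pos [ 0.5477 -0.1213  0.3643] rpy [-3.1416e+00  1.0000e-04  2.6578e+00] q7 0.94 F [ 0.4  0.4 -2.1] t 21.4333 -> go [ 1.000e-01 -3.000e-01  1.643e+02] -0.0
[('bail_top', array([282.1, 234.3]), 0.92), ('basket_base', array([284.1, 259.7]), 0.88), ('tray_floor', array([283.3, 300.6]), 0.8)]
[('bail_top', array([343. , 209.7]), 0.58), ('basket_base', array([339.6, 213.7]), 0.66), ('tray_floor', array([339.3, 217.9]), 0.85)]
```

View pics/overtray.png

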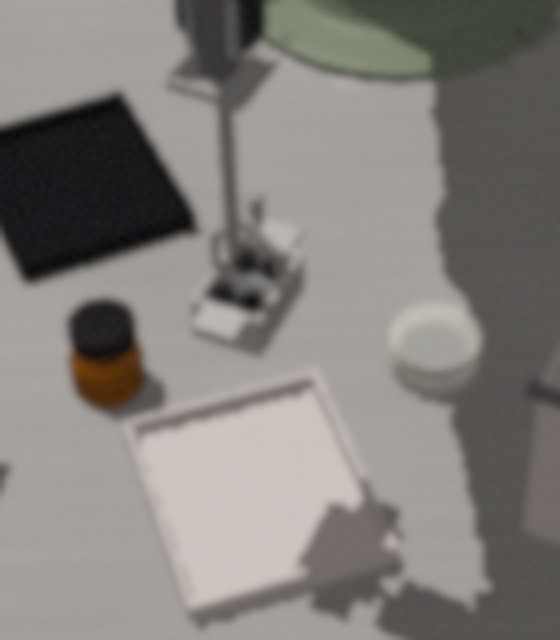

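Call:
move_arm --moves "0 0 8 0; 0 0 22 0; 0 0 40 0; 0 0 60 0; 0 0 80 0; 0 0 100 0; 0 0 118 0; 0 0 132 0; 0 0 142 0; 0 0 148 0"

```text
clock: 22.57
position: [0.5473, -0.1213, 0.2149]
tool_rot: [-3.141, -0.001, 2.658]
force: [0.1, -0.6, -3.3]
grip_width: 0.0133
```

Call:
move_arm --moves "0 0 2.5 0; 0 0 5 0; 0 0 7 0; 0 0 9 0; 0 0 11 0; 0 0 13 0; 0 0 15 0; 0 0 17 0; 0 0 19 0; 0 0 21 0"

```text
clock: 23.4
position: [0.5478, -0.1213, 0.1952]
tool_rot: [3.141, 0.0, 2.658]
force: [1.1, -0.3, -1.8]
grip_width: 0.013
```

```bash
python3 -c "
from h import *
import numpy as np
s=bot.grab_frame('scene'); t=bot.grab_frame('top')
go(.5475,-.1215,.1784,152.3)
for p in (s,t): print([(l,np.round(d['at'],1),round(d['conf'],2),at_z(p,d['at'],z).round(4)) for l,z in(('bail_top',.072),('basket_base',.004)) for d in bot.pinpoint(p,l)[:1]])
"
```

```text
pos [ 0.5476 -0.1213  0.195 ] rpy [-3.1415e+00 -3.0000e-04  2.6578e+00] q7 0.81 F [ 0.7 -0.7 -1.3] t 23.5 -> go [ 0.  -0.2 16.6] -0.0
[('bail_top', array([284.5, 290.1]), 0.81, array([ 0.5466, -0.1135,  0.072 ])), ('basket_base', array([285.4, 303.3]), 0.84, array([ 0.5324, -0.1134,  0.004 ]))]
[('bail_top', array([338. , 216.5]), 0.63, array([ 0.5378, -0.1133,  0.072 ])), ('basket_base', array([336.3, 222. ]), 0.6, array([ 0.5328, -0.1123,  0.004 ]))]
```

Basket is on the floor (weight off the hook); now lower to mid-gap and check before withdrawing.

Call:
move_arm --moves "0 0 2 0; 0 0 4 0; 0 0 7 0; 0 0 10 0; 0 0 12 0; 0 0 14 0; 0 0 16 0; 0 0 17 0; 0 0 17 0; 0 0 17 0"

```text
clock: 24.53
position: [0.5477, -0.1213, 0.1783]
tool_rot: [3.142, -0.0, 2.658]
force: [-0.9, 0.8, -0.9]
grip_width: 0.0132
```

```bash
python3 -c "
from h import *
import numpy as np
s=bot.grab_frame('scene')
F=[]
for i in range(4): bot.grab_frame('top'); F.append(bot.observe()['force'])
print(np.mean(F,0)); go(.5475,-.1215,.1784,152.3)
save(s,'settled',(230,230,340,340),5)"
```

```text
[-0.42331456  0.05061473 -0.9871131 ]
pos [ 0.5478 -0.1214  0.1784] rpy [3.1416e+00 2.0000e-04 2.6577e+00] q7 0.8 F [-0.6 -0.4 -0.1] t 24.7833 -> go [ 0.2 -0.2  0. ] -0.0
```

View pics/settled.png

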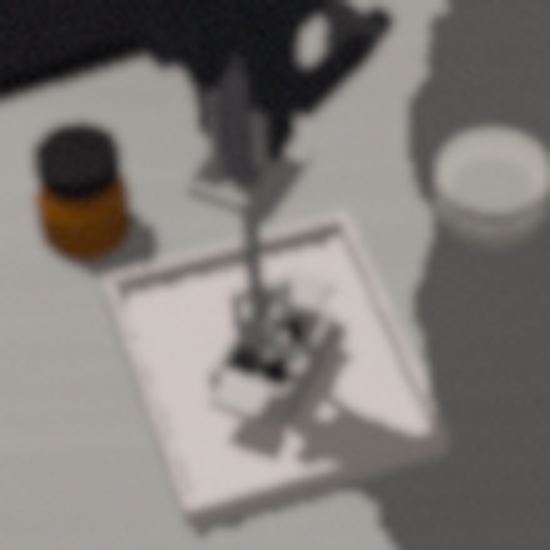

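Call:
move_arm --moves "-2 0 0 0; -5 0 0 0; -9 0 0 0; -13 0 0 0; -17 0 0 0; -21 0 0 0; -26 0 0 0; -31 0 0 0; -36 0 0 0; -40 0 0 0"

```text
clock: 25.62
position: [0.5836, -0.1403, 0.1782]
tool_rot: [3.142, -0.0, 2.658]
force: [-0.3, -0.4, -0.2]
grip_width: 0.0131
```

```bash
python3 -c "
from h import *
import numpy as np
s=bot.grab_frame('scene');t=bot.grab_frame('top')
go(.5475,-.1215,.1784,152.3)
for p in (s,t): print([(l,np.round(d['at'],1),round(d['conf'],2),at_z(p,d['at'],z).round(4)) for l,z in(('bail_top',.072),('basket_base',.004),('rod_hook',.045)) for d in bot.pinpoint(p,l)[:1]])
save(s,'unhooked',(230,230,340,340),5)"
```

```text
pos [ 0.5836 -0.1402  0.1782] rpy [3.1414 0.     2.6574] q7 0.83 F [-0.8  0.5 -1.1] t 25.7167 -> go [40.7 -0.2 -0.2] -0.001
[('bail_top', array([284.5, 287.5]), 0.94, array([ 0.5388, -0.1134,  0.072 ])), ('basket_base', array([285.8, 303.6]), 0.65, array([ 0.5333, -0.1124,  0.004 ])), ('rod_hook', array([170.3, 342.9]), 0.98, array([ 0.6596, -0.3594,  0.045 ]))]
[('bail_top', array([375.8, 261.8]), 0.22, array([ 0.4309, -0.1995,  0.072 ])), ('basket_base', array([338.4, 223.1]), 0.93, array([ 0.53  , -0.1174,  0.004 ])), ('rod_hook', array([437.9, 182.3]), 0.59, array([ 0.6218, -0.3572,  0.045 ]))]
```

View pics/unhooked.png

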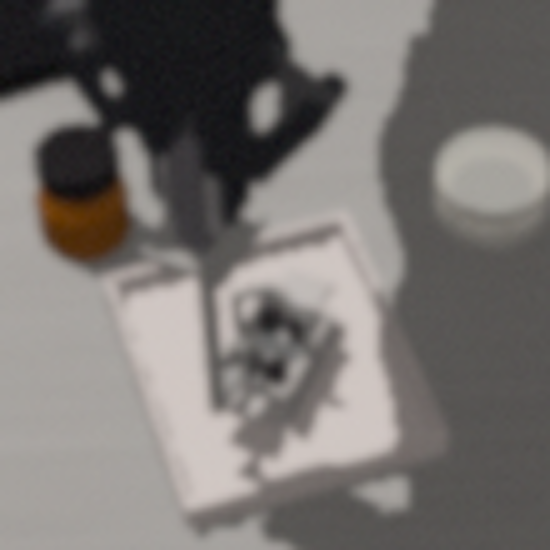

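Call:
move_arm --moves "0 0 -4 0; 0 0 -10 0; 0 0 -18 0; 0 0 -30 0; 0 0 -48 0; 0 0 -70 0; 0 0 -95 0; 0 0 -120 0; 0 0 -140 0; 0 0 -150 0"

```text
clock: 26.85
position: [0.5837, -0.1397, 0.332]
tool_rot: [3.141, 0.004, 2.658]
force: [0.3, 0.3, -0.5]
grip_width: 0.013
```

```bash
python3 -c "
from h import *
go(.392,-.3302,.325,166.88)"
```

```text
pos [ 0.5837 -0.1397  0.332 ] rpy [3.1406 0.0035 2.6579] q7 0.93 F [ 0.3  0.3 -0.5] t 26.85 -> go [  81.2 -257.8    6.5] -0.255
```

Call:
move_arm --moves "6 -16 0 0; 14 -45 0 0; 23 -75 0 0; 33 -105 0 0; 42 -135 0 -0.05; 52 -165 0 -0.1; 62 -195 0 -0.15; 70 -222 0 -0.2; 77 -245 0 -0.24; 81 -258 0 -0.255"

```text
clock: 27.68
position: [0.3891, -0.3327, 0.3284]
tool_rot: [-3.141, -0.001, 2.913]
force: [0.3, -1.0, -1.4]
grip_width: 0.0133
```

Call:
move_arm --moves "0 0 0 0; 0 0 0 0; 0 0 15 0; 0 0 35 0; 0 0 60 0; 0 0 85 0; 0 0 105 0; 0 0 113 0; 0 0 115 0; 0 0 115 0"

```text
clock: 28.52
position: [0.3921, -0.3301, 0.2137]
tool_rot: [3.141, 0.0, 2.914]
force: [1.0, -0.8, -1.2]
grip_width: 0.013
```

```bash
python3 -c "
from h import *
s=bot.grab_frame('scene')
print([(np.round(d['at'],1).tolist(),round(d['conf'],2)) for d in bot.pinpoint(s,'rod_hook')[:3]])
o=bot.observe();A=rot(o['tool_rot']);P=o['position']
print('pred',proj(s,P+A@[.013,0,.1334]))
go(.4893,-.3528,.2,166.88)"
```

```text
[([198.4, 241.8], 0.9), ([171.1, 343.2], 0.77)]
pred [[199.04713499 239.50053725]]
pos [ 0.3922 -0.3307  0.2145] rpy [-3.1410e+00  1.4000e-03  2.9131e+00] q7 1.57 F [-0.1  1.  -1. ] t 28.6167 -> go [-99.6   0.5  14.6] 0.0
```

Call:
move_arm --moves "0 0 6 0; -5 0.3 13 0; -15 0.3 14 0; -30 0.3 14 0; -45 0.3 14 0; -60 0.3 14 0; -75 0.3 14 0; -88 0.3 14 0; -96 0.3 14 0; -99.5 0.3 14 0"

```text
clock: 29.45
position: [0.4898, -0.3528, 0.1989]
tool_rot: [3.141, 0.0, 2.913]
force: [-0.6, -0.4, -0.5]
grip_width: 0.0131
```

```bash
python3 -c "
from h import *
go(.4893,-.3528,.1884,166.88)"
```

```text
pos [ 0.4898 -0.3528  0.1989] rpy [3.1409e+00 2.0000e-04 2.9133e+00] q7 1.5 F [-0.6 -0.4 -0.5] t 29.45 -> go [ 0.5 -0.2 10.5] 0.001
```

Call:
move_arm --moves "0 0 2 0; 0 0 4 0; 0 0 6 0; 0 0 8 0; 0 0 9 0; 0 0 10 0; 0 0 10.5 0; 0 0 10.5 0; 0 0 10.5 0; 0 0 10.5 0"

```text
clock: 30.28
position: [0.4884, -0.353, 0.1889]
tool_rot: [-3.142, 0.0, 2.913]
force: [-0.5, 0.6, -1.1]
grip_width: 0.013
```

```bash
python3 -c "
from h import *
go(.4893,-.3528,.1884,166.88)
s=bot.grab_frame('scene')
c=s['frame'][210:320,120:230,::-1]
print([(np.round(d['at'],1).tolist(),round(d['conf'],2)) for d in bot.pinpoint(s,'rod_hook')[:3]])"
```

```text
pos [ 0.4884 -0.353   0.1889] rpy [-3.1416  0.      2.9127] q7 1.49 F [-0.5  0.6 -1.1] t 30.2833 -> go [-0.9  0.4  0.5] 0.0
[([172.4, 343.5], 0.86), ([184.6, 272.4], 0.68), ([169.4, 236.6], 0.51)]
```

Call:
move_arm --moves "-1 0 0.3 0; -1 0 0.6 0; -1 0 0.9 0; -1 0 1.2 0; -1 0 1.2 0; -1 0 1.2 0; -1 0 1.2 0; -1 0 1.2 0; -1 0 1.2 0; -1 0 1.2 0"

```text
clock: 31.22
position: [0.4895, -0.3533, 0.1884]
tool_rot: [-3.141, 0.001, 2.913]
force: [-3.4, 1.1, 11.7]
grip_width: 0.0128
```

Call:
move_arm --moves "0 0 -0.5 0; 0 0 -0.5 0; 0 0 -0.5 0; 0 0 -0.5 0; 0 0 -0.5 0; 0 0 -0.5 0; 0 0 -0.5 0; 0 0 -0.5 0; 0 0 -0.5 0; 0 0 -0.5 0" --grip 0.7

```text
clock: 32.05
position: [0.4894, -0.3532, 0.1881]
tool_rot: [3.142, -0.0, 2.913]
force: [-0.1, 0.8, 0.6]
grip_width: 0.0598
```

Call:
move_arm --moves "0 0 -8 0; 0 0 -20 0; 0 0 -40 0; 0 0 -65 0; 0 0 -90 0; 0 0 -115 0; 0 0 -135 0; 0 0 -150 0; -20 0 -155 0; -40 0 -160 0"

```text
clock: 32.88
position: [0.5284, -0.3628, 0.3511]
tool_rot: [-3.14, 0.002, 2.912]
force: [-0.2, 0.4, 0.4]
grip_width: 0.0598
```

Call:
move_arm --moves "-25 25 0 0; -50 60 0 0; -75 95 0 0; -75 130 0 0; -75 160 0 0; -75 180 0 0; -75 190 0 0; -75 190 0 0; -75 190 0 0; -75 190 0 0"

```text
clock: 33.72
position: [0.6441, -0.1962, 0.3484]
tool_rot: [-3.141, 0.0, 2.911]
force: [0.4, -0.5, 0.7]
grip_width: 0.0602
```

```bash
python3 - <<'E'
from h import *
s=bot.grab_frame('scene');t=bot.grab_frame('top'); o=bot.observe(); print(o['position'],o['clock'])
for n,p in(('s',s),('t',t)):
    for l,z in(('rod_handle',.204),('rod_hook',.055),('basket_base',.004),('bail_top',.072),('tray_floor',.004),('beaker_mouth',.075),('jar',0),('dish_stack',0),('reagent_bottle',0)):
        print(n,l,[(np.round(d['at'],1).tolist(),round(d['conf'],2),at_z(p,d['at'],z).round(3).tolist()) for d in bot.pinpoint(p,l)[:2]])
c=lambda p,x,y,w=104,h=78: cv2.resize(p['frame'][y-h//2:y+h//2,x-w//2:x+w//2,::-1],(400,300),interpolation=cv2.INTER_CUBIC)
cv2.imwrite('pics/final.png',np.vstack([np.hstack([c(s,180,262),c(t,440,230)]),np.hstack([c(s,285,300),c(t,340,220)])]))
E
```

```text
[ 0.64405247 -0.19600931  0.34814688] 33.8167
s rod_handle [([101.4, 376.0], 0.96, [0.823, -0.409, 0.204]), ([169.9, 234.8], 0.66, [0.49, -0.356, 0.204])]
s rod_hook [([185.8, 276.8], 0.7, [0.481, -0.351, 0.055]), ([168.0, 234.4], 0.4, [0.33, -0.419, 0.055])]
s basket_base [([284.0, 304.7], 0.78, [0.536, -0.117, 0.004])]
s bail_top [([283.5, 283.5], 0.86, [0.527, -0.116, 0.072]), ([282.0, 302.8], 0.32, [0.583, -0.119, 0.072])]
s tray_floor [([283.7, 303.7], 0.82, [0.533, -0.118, 0.004]), ([237.9, 225.4], 0.62, [0.246, -0.247, 0.004])]
s beaker_mouth [([479.4, 272.4], 0.86, [0.514, 0.356, 0.075])]
s jar [([248.1, 271.8], 0.88, [0.422, -0.21, 0.0]), ([172.0, 247.7], 0.29, [0.325, -0.42, -0.0])]
s dish_stack [([328.3, 271.3], 0.91, [0.429, -0.0, 0.0])]
s reagent_bottle [([452.8, 341.7], 0.94, [0.656, 0.27, 0.0]), ([328.1, 272.6], 0.56, [0.433, -0.001, 0.0])]
t rod_handle [([487.6, 143.4], 0.68, [0.678, -0.434, 0.204])]
t rod_hook []
t basket_base [([339.2, 219.9], 0.72, [0.538, -0.119, 0.004])]
t bail_top [([339.8, 216.5], 0.62, [0.538, -0.117, 0.072]), ([287.2, 267.2], 0.16, [0.421, 0.006, 0.072])]
t tray_floor [([392.4, 337.4], 0.88, [0.25, -0.244, 0.004]), ([342.3, 220.7], 0.83, [0.536, -0.127, 0.004])]
t beaker_mouth [([250.0, 224.9], 0.57, [0.52, 0.092, 0.075]), ([140.2, 228.8], 0.56, [0.514, 0.351, 0.075])]
t jar [([378.2, 260.7], 0.72, [0.437, -0.214, 0.0]), ([340.5, 215.8], 0.67, [0.548, -0.123, 0.0])]
t dish_stack [([288.4, 264.9], 0.76, [0.429, 0.006, 0.0])]
t reagent_bottle [([185.6, 174.8], 0.92, [0.656, 0.26, 0.0]), ([248.4, 223.8], 0.64, [0.531, 0.104, 0.0])]
```

View pics/final.png

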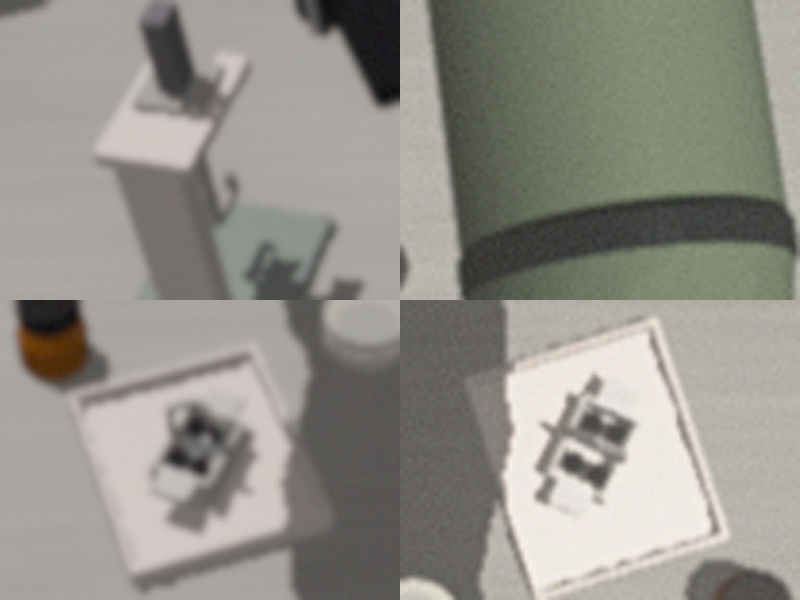

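The rod hangs upright in the fork with its flange on the prongs. The basket stands upright and free in the white tray.

```bash
python3 -c "
from workcell import bot
print(bot.job_done())"
```

```text
the job is handed in; nothing more can be done
None
```

The job is done and handed in at about 34 s of the 72 s allowed.

- **Rod and rinse:** I took the rod from the fork. I lowered its hook into the beaker until the bar was about 26 mm above the table, well below the 75 mm mouth.
- **Basket:** I hooked the bail in the tank and lifted the basket clear. I set it on the white tray's floor, lowering it slowly at about 20 to 30 mm/s, then lowered the hook off the bail and withdrew it. The gripper never touched the basket.
- **Return:** I put the rod back in the fork until the flange met the prongs (about 12 N of contact force), then let go and moved the arm away.

**Last checks:**
- The final scene picture shows the rod upright in the slot with its flange on the fork. The handle is at about (0.490, -0.356), within about 4 mm of where it started.
- The basket stands upright near the tray's centre, unhooked, in both camera views.
- The beaker, bottle, dishes and jar were found within about 5 mm of their first positions, apart from bottle and dish readings up to 7 mm off, which is about the detectors' scatter.

**Not fully confirmed:**
- The arm hid the stand from the top camera at the end, so the rod's final seating was checked only in the scene camera and by the contact force.
- A few low-confidence detections named the wrong object, and I disregarded them.

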